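Tare the coppersmith's bench scale through its shuttered key well

TASK

Tare the bench scale with the copper collar standing on its pan: with a fingertip push the sliding shutter on its front strip fully open, reach down into the round well underneath and press the sunken key all the way down, let it come back up, then push the shutter fully closed again. Do not press the key in the square well, do not shift the collar, and leave the tools lying around the scale where they are; nothing is to be picked up.

Things in the scene. Friction and masses are not known exactly. Their poses are not given: they have to be found in the camera images.
- scale: Grey bench scale fixed to the table, 320 x 320 mm, housing top 60 mm up; origin: centre of its underside. x points from the flat key strip (x -160 to -70 mm) to the round steel pan (196 mm across, centre x 50, y 0, top 74 mm up); y runs along the strip, z up. Strip, all at x -115: round well at y -85 under the steel shutter, flat display at y 42, open square well at y 95.
- tare_well_mouth (a point): Centre of the mouth of the round well, 50 mm in diameter, 26 mm deep, level with the housing top (60 mm above the table); the shutter covers it at the start. Shutter guides 5 mm high run along y, 32 mm either side of this point in x, from y -117 to 13 mm of the scale. Axes as scale.
- tare_key (a joint): Travel of the sunken round tare key in the round well, m: 0 up, 0.005 fully down. A spring pushes it back; about 1.2 N starts it and 4 N holds it fully down.
- tare_key_top (a point): Centre of the top of the tare key, a round grey cap 34 mm in diameter; it lies 18 mm below the well's mouth when up, and moves down with the key.
- shutter (a joint): Opening of the steel shutter, m: 0 closed over the round well, 0.065 fully open, a stop at either end. It starts closed or up to 0.012 ajar, slides along the scale's +y as it opens, stays where left, and about 2 N moves it.
- shutter_rib (a point): Centre of the top edge of the shutter's upright steel rib: 79 mm above the table, 4 mm thick (y), 44 mm long (x), 15 mm above the shutter plate (61 x 58 mm, top 64 mm above the table). It lies 24 mm + the opening towards the scale's +y from the round well's centre. Push it on its -y side to open, on its +y side to close. Axes as scale.
- mode_key (a joint): Travel of the other sunken key, in the square well, m: 0 up, 0.005 fully down, same spring. Not to be pressed.
- mode_key_top (a point): Centre of the top of that other key, a square grey cap 30 mm wide in a square well 46 mm wide, 18 mm below the housing top.
- collar_mid (a point): Centre, half-way up, of the loose copper collar that stands on the pan: an open ring 80 mm across, 55 mm high, wall 4 mm, 0.25 kg. To stay where it is.
- hammer: Loose hammer, 280 mm long, lying beside the scale on its -y side; origin: underside, x axis along the handle to the head. Bystander.
- punch_a: Loose steel chasing punch, a square bar 110 x 10 x 10 mm lying in front of the scale, origin: centre of its underside, x axis along the bar. Bystander.
- punch_b: A second punch like punch_a, nearer the robot. Bystander.
- dividers: Loose steel dividers, 160 mm long, 12 mm high, lying beside the scale on its +y side; origin: under the hinge, the legs run to -x. Bystander.
Things that resemble listed ones, but are neither listed nor needed, are in the scene too. Leave any yellow look-alike of the part that bears collar_mid alone.

How it is judged (in metres and radians):
On the way, in this order (a step that is already met when the one before it is completed fails the run):
1. the shutter is pushed fully open (within 7 mm of its stop), the tare key still up (value of joint shutter above 0.058 m and value of joint tare_key below 0.0015 m), for 0.1 s.
2. with the shutter open, the tare key is pressed all the way down (at least 4 of its 5 mm) (value of joint shutter above 0.05 m and value of joint tare_key above 0.004 m), for 0.1 s.
3. the tare key has come back up, the shutter still open (value of joint shutter above 0.05 m and value of joint tare_key below 0.001 m), for 0.1 s.
At the end, for the whole second after the job is handed in: The shutter is closed to within 4 mm of its stop, both keys are up (within 1 mm), and the collar stands upright on the pan within 8 mm of where it stood (value of joint shutter below 0.004 m and value of joint each of tare_key, mode_key below 0.001 m and distance of collar_mid from where it was at the start of the episode below 0.008 m and angle between collar_mid's own z axis and vertical below 0.1 rad); the robot touches nothing.
It fails at once if the key in the square well is pressed (more than 1.5 mm) (value of joint mode_key above 0.0015 m).
It fails at once if the collar is shifted or lifted by more than 8 mm (distance of collar_mid from where it was at the start of the episode above 0.008 m).
It fails at once if a bystander is moved or lifted by more than 15 mm (distance of any of hammer, punch_a, punch_b, dividers from where it was at the start of the episode above 0.015 m).
It also fails if it takes over 53 s, if anything falls off the work surface, if the arm or the gripper's body presses on something with over 40 N, if the wrist force passes 120 N, or if a joint passes its speed limit or range.

ROBOT

A 6-joint arm with a two-finger parallel gripper is mounted at the origin on the work surface. World frame = base frame: x ahead of the robot, y to its left, z up, the work surface at z = 0. Lengths are in mm, angles in rad, forces in N, time in s.
With the tool pointing down it reaches from about 275 to 1000 mm from the base axis. Payload 8.4 kg.
Tool frame: the origin (TCP) lies midway between the tips of the shut fingers; the grasp point (between the pads) lies 19 mm behind it; z points along the fingers, y is the line along which they close (so a half turn about z gives the same grasp; the last joint's range is limited). The gripper opens to 85 mm and grips with 20 to 120 N. Pads are 22 mm wide; open, the fingers measure 114 mm over their backs; the gripper's body (76 mm by 85 mm) begins 54 mm behind the grasp point. The pads swing forward as they close: fully open they stand 13 mm farther back than shut.
Start: joints at [1.301, 0.353, 1.633, -0, 1.155, -0.002], TCP at [165.38, 602.725, 231.281] pointing down, gripper open.
Joint ranges: [-2.63, 2.63], [-0.92, 2.1], [0.06, 2.66], [-1.3, 4.44], [0, 2.69], [-3.02, 3.02]. Speed limits (rad/s): [2.22, 2.22, 2.79, 3.14, 3.14, 3.14].

INTERFACE

Orientations are given as [roll, pitch, yaw] about the fixed x, y, z axes, in that order (R = Rz(yaw) Ry(pitch) Rx(roll)).
In Python, from rig import r gives the robot as it stands.
- The arm moves only by the tool servo_tool, never from a script. Its argument "deltas" is a list of rows, each an object of numbers: "x", "y", "z": the shift along the world's x, y, z in mm; "rx", "ry", "rz": the turn, a rotation vector about the world's x, y, z in rad; "gripper": the gripper's target within -1 to 1 (fully open at 1, half-way at 0, shut at -1). A call has 1 to 10 rows; each row is the pose to reach, as a shift and turn from the pose commanded when the call began; what a row does not reach only later rows make up. A row lasts 1/10 s, in which the tool goes at most 50 mm and 8.59 degrees, less where a joint would pass 70% of its speed; a pose out of reach is approached as far as the arm can. A call with a gripper value outside its range is refused whole. The fingers move at their own pace and stop on an object; "newtons" is the grip in N (left out, the last holds). Time passes only in rows, so rows that repeat a pose let the fingers close. It gives the time, the measured TCP pose, the force, the opening and the grip force at its end, in the units of the state.
- r.sense(): the state, without advancing time (a new reading comes with each control period).
- r.grab_frame(name): name is "side" or "top" or "wrist"; returns the picture (480x640x3 uint8, blue, green, red); there is no depth.
- r.camera_params(name): a dict with "mtx" (3x3 intrinsics, pixels), "eye" and "orientation" of the camera in the world. Camera axes: x right, y down, z forward; pixel columns grow to the right and rows downward; lengths in mm; the calibration is good to about 2 mm. A picture is of the moment at which its call begins: read the wrist's pose just before it. camera_params takes no time and is no camera call; for the wrist camera it gives the pose at the moment of the call.
- r.sign_off(): hands the job in; it is judged then, once.
Trained networks look in the newest picture that a camera, given by its name, has taken for a name from the list of things; names that differ only in an ending like _2 or _b are one class to them, and where a whole thing is asked for, a point or a joint stands for the part that bears it (a point fixed in the world has none). Each returns a list of dicts, best first, with "conf" (0 to 1); they miss things now and then, are a little off and sometimes report something else, mostly with a low value. They report only what shows in the picture. A call takes as long as a camera call. They do not tell look-alikes from the thing itself.
- r.recognise(name, camera): "box" ([left, top, width, height] in pixels, round what is visible of it).
The state is a dict: "clock": time; "qpos": joint angles; "qvel": joint speeds; "joint_efforts": joint torques, N m; "eef_pos": TCP position; "tcp_rot": TCP orientation; "contact_force": force on the tool from outside, world axes, zero at the start; "wrist_torque": the same for the moment, N m; "opening": opening from 0.0 (shut) to 1.0 (fully open); "grasp_force": force on a finger pad.
Only numpy, scipy, OpenCV 4.12 (cv2) and the standard library are available. Lean on these libraries where they do the work, as an engineer would, in place of code of your own. Each camera call takes 0.05 s, during which the arm holds its last target. There are 200 camera calls.

## Working session

There is one attempt and no reset: what is moved stays moved. The work goes in short steps, Python scripts to look and compute and a tool call to move; the robot and the scene stay as the last step left them, time stands still between calls to the robot, and variables do not carry over. Pictures are saved under pics/ and viewed, at most 10 in all, crops included, and the job is handed in when it is done.

Besides the shell and the picture viewer there is one more tool, called after ">>>" by a JSON object that holds its "method" and its "body", one argument or row to a line. servo_tool: Moves the arm, as the interface text tells. Its arguments: {"type":"object","properties":{"deltas":{"type":"array","items":{"type":"object","properties":{"x":{"type":"number"},"y":{"type":"number"},"z":{"type":"number"},"rx":{"type":"number"},"ry":{"type":"number"},"rz":{"type":"number"},"gripper":{"type":"number"}}}},"newtons":{"type":"number"}},"required":["deltas"]}

```bash
mkdir -p pics; python3 - <<'E'
from rig import r
import cv2
for c in ["top","side"]:
    cv2.imwrite(f"pics/{c}0.png",r.grab_frame(c))
    p=r.camera_params(c);print(c,p)
    for n in ["scale","shutter_rib","tare_key_top","mode_key_top","collar_mid","hammer","punch_a","dividers"]:
        print(n,[([round(v) for v in d["box"]],round(d["conf"],2)) for d in r.recognise(n,c)][:4])
print(r.sense())
E
```

```text
top {'mtx': array([[451.81545936,   0.        , 323.86814996],
       [  0.        , 451.81545936, 240.54586628],
       [  0.        ,   0.        ,   1.        ]]), 'eye': array([499.1173418 ,  51.19995086, 913.07126782]), 'orientation': array([-3.02090834,  0.01939455, -1.599858  ])}
scale [([235, 138, 173, 170], 0.85)]
shutter_rib [([350, 259, 34, 38], 0.89)]
tare_key_top []
mode_key_top [([269, 272, 14, 19], 0.64)]
collar_mid [([284, 143, 46, 52], 0.83), ([468, 189, 51, 44], 0.58)]
hammer [([407, 142, 51, 139], 0.6), ([239, 137, 168, 170], 0.6)]
punch_a [([282, 329, 57, 10], 0.84), ([268, 311, 52, 10], 0.59), ([285, 143, 41, 51], 0.34)]
dividers [([212, 180, 16, 85], 0.68)]
side {'mtx': array([[563.77054222,   0.        , 317.7949331 ],
       [  0.        , 563.77054222, 238.79249746],
       [  0.        ,   0.        ,   1.        ]]), 'eye': array([ 334.25353871, -883.27896801,  667.19022865]), 'orientation': array([-2.09478307, -0.01128465, -0.27277907])}
scale [([246, 212, 192, 122], 0.8)]
shutter_rib [([270, 264, 38, 25], 0.61)]
tare_key_top [([237, 255, 11, 32], 0.46)]
m
[... 237 characters left out ...]
 'qpos': array([ 1.30058987e+00,  3.52998176e-01,  1.63340539e+00,  2.62692865e-06,
        1.15517265e+00, -2.43075516e-03]), 'qvel': array([-2.63792328e-03,  1.40945903e-03,  1.83039236e-04, -3.83941973e-05,
       -1.00051070e-03, -1.63118563e-03]), 'joint_efforts': array([ 9.30370379e-05, -6.05162501e+01, -3.42442632e+01,  3.72735485e-05,
        1.01208665e-03, -1.02513155e-05]), 'eef_pos': array([165.38694751, 602.72952919, 231.27979907]), 'tcp_rot': array([ 3.14157621e+00, -2.36332649e-06,  2.87381589e+00]), 'contact_force': array([-0.45056709, -1.3771592 ,  0.71430889]), 'wrist_torque': array([ 0.07073459, -0.02855487,  0.00586979]), 'grasp_force': 0.0, 'opening': 1.0035493065232546}
```

```bash
python3 - <<'E'
import cv2
a=cv2.imread("pics/top0.png")[110:360,190:540];cv2.imwrite("pics/c1.png",cv2.resize(a,(800,571),interpolation=cv2.INTER_CUBIC))
E
```

```text
(no output)
```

View pics/c1.png

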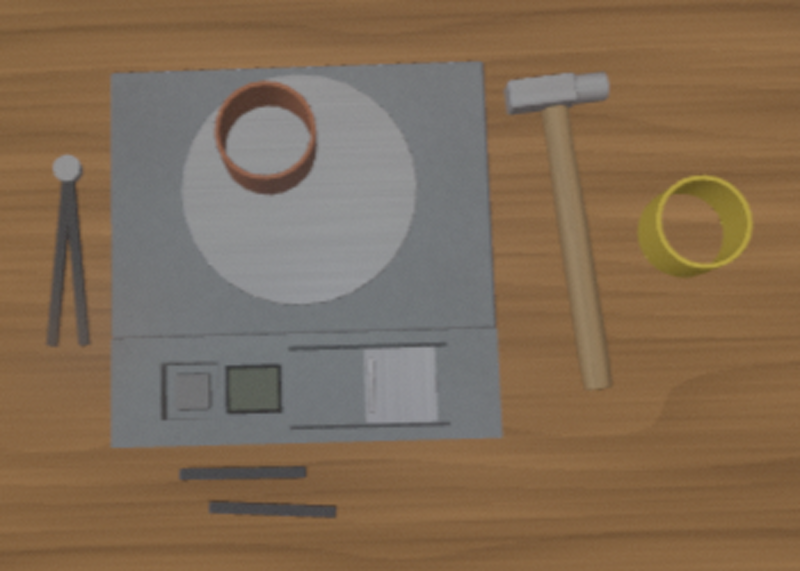

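View pics/side0.png

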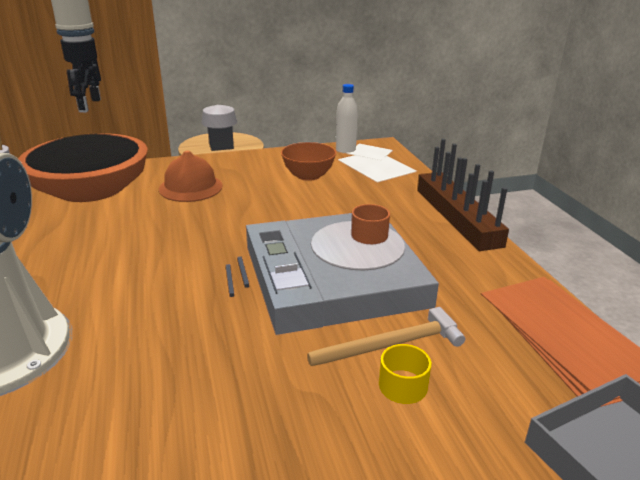

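The top view shows the scale with its copper collar at crop (267,138). The yellow look-alike ring is at (695,225), separate from the scale. The shutter and rib are at (400,385), and the rib shows as a thin line at (372,385). The square well, which I must avoid, is at (190,390), and the display is at (254,390). The punches lie in front, the hammer is on the right and the dividers on the left. The side view agrees: shutter (288,275), square well (271,237).

What could be taken for the tare key: the shuttered plate at (400,385), the square well at (190,390) and the display at (254,390). I choose the shuttered one, between the two guides.

```bash
cat > h.py <<'E'
import numpy as np
from scipy.spatial.transform import Rotation as R
def proj(p,P):
    Rc=R.from_euler('xyz',p['orientation']).as_matrix()
    c=(np.atleast_2d(P)-p['eye'])@Rc; q=c@p['mtx'].T
    return q[:,:2]/q[:,2:]
def tow(s,P):
    P=np.atleast_2d(P).astype(float); c,n=np.cos(s[2]),np.sin(s[2])
    return np.c_[s[0]+c*P[:,0]-n*P[:,1], s[1]+n*P[:,0]+c*P[:,1], P[:,2]]
E
python3 - <<'E'
from rig import r
from h import *
from scipy.optimize import least_squares
t,s=r.camera_params("top"),r.camera_params("side")
T=[((160,160,60),(111,73)),((160,-160,60),(483,62)),((-160,-160,60),(501,437)),((-160,160,60),(111,447)),
((-83,-117,65),(446,345)),((-83,13,65),(290,347)),((-147,13,65),(290,427)),((-147,-117,65),(448,424)),
((-92,118,60),(163,363)),((-138,118,60),(163,419)),((-115,42,60),(254,389)),((50,0,74),(299,189))]
S=[((160,160,60),(404,213)),((-160,160,60),(247,223)),((-160,-160,60),(276,309)),((160,-160,60),(437,280)),((50,0,74),(358,243))]
PT=np.array([a for a,_ in T]);UT=np.array([b for _,b in T])/(800/350)+[190,110]
PS=np.array([a for a,_ in S]);US=np.array([b for _,b in S])
def f(v,both=0):
    a=(proj(t,tow(v,PT))-UT).ravel()
    return np.r_[a,(proj(s,tow(v,PS))-US).ravel()] if both else a
for b in(0,1):
    o=least_squares(f,[500,30,0],args=(b,),loss='soft_l1');v=o.x
    print(v,np.round(f(v,1),1).tolist())
np.save("s.npy",v)
# rib top from rec box & line
u=np.array([372,385])/(800/350)+[190,110]
for o in(0,6,12): print(o,u,proj(t,tow(v,[-115,-85+24+o,79])))
print(tow(v,[-115,-85,60]),tow(v,[-115,95,60]))
E
```

```text
[ 6.43933358e+02  6.73794898e+01 -4.42371094e-03] [-0.2, -0.8, 0.6, -1.0, 0.5, 0.5, 0.1, 0.3, 0.1, -0.1, -0.9, 0.9, -0.1, 0.1, 0.6, -0.3, -0.6, 0.2, -0.4, 0.2, -0.1, 0.0, 0.2, -0.6, -24.3, -4.1, -1.2, 1.7, -1.5, -0.4, 2.6, 3.0, -0.0, -0.4]
[644.1829557   67.32316138 -62.83719005] [-0.1, -1.0, 0.7, -1.0, 0.4, 0.4, 0.1, 0.1, 0.1, -0.1, -0.9, 0.7, -0.2, 0.0, 0.6, -0.4, -0.6, 0.0, -0.4, 0.0, -0.1, -0.1, 0.3, -0.7, -24.1, -4.1, -1.0, 1.7, -1.4, -0.4, 2.7, 3.1, 0.1, -0.3]
0 [352.75   278.4375] [[356.25348036 278.34742864]]
6 [352.75   278.4375] [[352.98836887 278.42740894]]
12 [352.75   278.4375] [[349.72403025 278.5073703 ]]
[[528.73095277 -17.06187887  60.        ]] [[529.69160371 162.93555764  60.        ]]
```

>>> {"method": "servo_tool", "body": {
  "deltas": [
    {"x": 12,"y": -20,"rz": 0.05,"gripper": -1},
    {"x": 36,"y": -61,"rz": 0.13,"gripper": -1},
    {"x": 60,"y": -102,"rz": 0.2,"gripper": -1},
    {"x": 84,"y": -144,"rz": 0.262,"gripper": -1},
    {"x": 108,"y": -185,"rz": 0.262,"gripper": -1},
    {"x": 132,"y": -226,"rz": 0.262,"gripper": -1},
    {"x": 156,"y": -267,"rz": 0.262,"gripper": -1},
    {"x": 180,"y": -308,"rz": 0.262,"gripper": -1},
    {"x": 205,"y": -350,"rz": 0.262,"gripper": -1},
    {"x": 229,"y": -391,"rz": 0.262,"gripper": -1}
  ]
}}

```text
invalid input
```

>>> {"method": "servo_tool", "body": {
  "deltas": [
    {"x": 24,"y": -41,"gripper": -1},
    {"x": 48,"y": -83,"gripper": -1},
    {"x": 72,"y": -124,"gripper": -1},
    {"x": 96,"y": -165,"gripper": -1},
    {"x": 120,"y": -206,"gripper": -1},
    {"x": 130,"y": -222,"z": -10,"gripper": -1},
    {"x": 134,"y": -229,"z": -20,"gripper": -1},
    {"x": 134,"y": -229,"z": -20,"gripper": -1}
  ]
}}

```text
invalid input
```

```bash
python3 - <<'E'
from rig import r
from h import *
import cv2
s=r.sense();print(s["clock"],s["eef_pos"],s["tcp_rot"],s["contact_force"],s["opening"])
w=r.camera_params("wrist");im=r.grab_frame("wrist");v=np.load("s.npy")
print([(d["box"],d["conf"]) for d in r.recognise("shutter_rib","wrist")])
pts=[[-83,-117,65],[-83,13,65],[-147,13,65],[-147,-117,65],[-115,-55-22,79]]+[[-115+22*k,-55,79] for k in(-1,1)]
for q in proj(w,tow(v,pts)): print(q); cv2.circle(im,tuple(int(a) for a in q),3,(0,0,255),1)
cv2.imwrite("pics/w1.png",im)
E
```

```text
0.9 [165.38694751 602.72952919 231.27979907] [ 3.14157621e+00 -2.36332649e-06  2.87381589e+00] [-0.45056709 -1.3771592   0.71430889] 1.0035493065232546
[]
[-39.80026418 592.26056728]
[ 39.89017507 577.47979403]
[ 16.20760115 548.58354418]
[-66.18761697 564.61480453]
[-38.13625066 586.62541591]
[-33.28836863 574.06501827]
[-15.24348102 593.67255176]
```

View pics/w1.png

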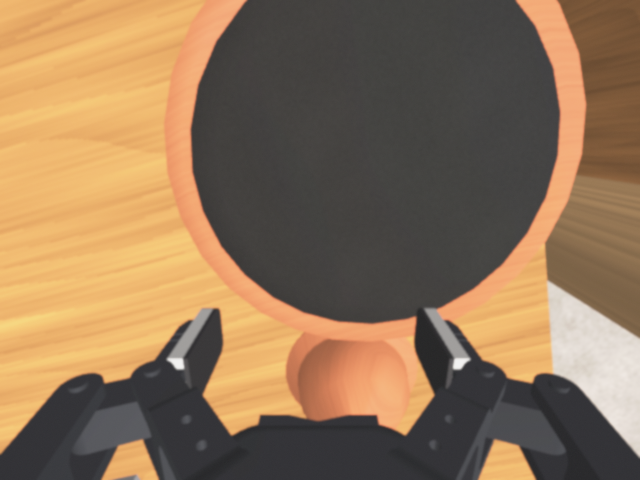

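The arm has not moved: both calls were refused as invalid input. The picture shows only the bowl (375,150) and the dome (350,385) under the start pose. I'll try again with fully filled rows.

>>> {"method": "servo_tool", "body": {
  "deltas": [
    {"x": 12,"y": -20,"z": 0,"rx": 0,"ry": 0,"rz": 0.05,"gripper": -1}
  ],
  "newtons": 40
}}

```text
clock: 1.1
eef_pos: [176.7, 584.2, 231.3]
tcp_rot: [3.14, -0.0, 2.926]
contact_force: [1.0, 0.9, 0.0]
opening: 0.859
grasp_force: 0.0
```

>>> {"method": "servo_tool", "body": {
  "deltas": [
    {"x": 24,"y": -41,"z": 0,"rx": 0,"ry": 0,"rz": 0.08,"gripper": -1},
    {"x": 48,"y": -82,"z": 0,"rx": 0,"ry": 0,"rz": 0.15,"gripper": -1},
    {"x": 72,"y": -123,"z": 0,"rx": 0,"ry": 0,"rz": 0.212,"gripper": -1},
    {"x": 96,"y": -164,"z": 0,"rx": 0,"ry": 0,"rz": 0.212,"gripper": -1},
    {"x": 120,"y": -205,"z": 0,"rx": 0,"ry": 0,"rz": 0.212,"gripper": -1},
    {"x": 144,"y": -246,"z": 0,"rx": 0,"ry": 0,"rz": 0.212,"gripper": -1},
    {"x": 168,"y": -287,"z": 0,"rx": 0,"ry": 0,"rz": 0.212,"gripper": -1},
    {"x": 192,"y": -328,"z": 0,"rx": 0,"ry": 0,"rz": 0.212,"gripper": -1},
    {"x": 216,"y": -369,"z": 0,"rx": 0,"ry": 0,"rz": 0.212,"gripper": -1},
    {"x": 240,"y": -410,"z": 0,"rx": 0,"ry": 0,"rz": 0.212,"gripper": -1}
  ],
  "newtons": 40
}}

```text
clock: 2.1
eef_pos: [418.2, 171.0, 231.7]
tcp_rot: [3.141, 0.001, 3.136]
contact_force: [-0.1, 1.6, -0.2]
opening: 0.002
grasp_force: 0.0
```

>>> {"method": "servo_tool", "body": {
  "deltas": [
    {"x": 24,"y": -41,"z": 0,"rx": 0,"ry": 0,"rz": 0,"gripper": -1},
    {"x": 48,"y": -82,"z": 0,"rx": 0,"ry": 0,"rz": 0,"gripper": -1},
    {"x": 72,"y": -123,"z": 0,"rx": 0,"ry": 0,"rz": 0,"gripper": -1},
    {"x": 95,"y": -164,"z": 0,"rx": 0,"ry": 0,"rz": 0,"gripper": -1},
    {"x": 111,"y": -190,"z": -15,"rx": 0,"ry": 0,"rz": 0,"gripper": -1},
    {"x": 111,"y": -190,"z": -30,"rx": 0,"ry": 0,"rz": 0,"gripper": -1},
    {"x": 111,"y": -190,"z": -30,"rx": 0,"ry": 0,"rz": 0,"gripper": -1},
    {"x": 111,"y": -190,"z": -30,"rx": 0,"ry": 0,"rz": 0,"gripper": -1}
  ],
  "newtons": 40
}}

```text
clock: 2.9
eef_pos: [528.1, -17.1, 201.4]
tcp_rot: [3.141, -0.001, 3.136]
contact_force: [-0.4, -0.7, 0.6]
opening: -0.002
grasp_force: 0.0
```

```bash
cat > look.py <<'E'
import sys
from rig import r
from h import *
import cv2
s=r.sense();print(s["clock"],s["eef_pos"],s["tcp_rot"],s["contact_force"],s["opening"])
w=r.camera_params("wrist");im=r.grab_frame("wrist");v=np.load("s.npy")
o=float(sys.argv[2])
print([(d["box"],d["conf"]) for n in("shutter_rib","tare_key_top") for d in r.recognise(n,"wrist")])
pts=[[-83,-117,65],[-83,13,65],[-147,13,65],[-147,-117,65]]+[[-115+22*k,-61+o,79] for k in(-1,1)]+[[-115,-85,60]]
for q in proj(w,tow(v,pts)): print(q.round()); cv2.circle(im,tuple(int(a) for a in q),3,(0,0,255),1)
cv2.imwrite(sys.argv[1],im)
E
python3 look.py pics/w2.png 6
```

```text
2.9 [528.06771745 -17.10525116 201.35220078] [ 3.14145640e+00 -8.03679830e-04  3.13576581e+00] [-0.44118862 -0.68616625  0.61770711] -0.0015941101997335165
[([292.4, 201.0, 69.7, 67.7], 0.59), ([385.6, 103.8, 118.2, 20.1], 0.42)]
[281. 270.]
[427. 269.]
[434. 198.]
[279. 199.]
[354. 214.]
[352. 265.]
[317. 234.]
```

View pics/w2.png

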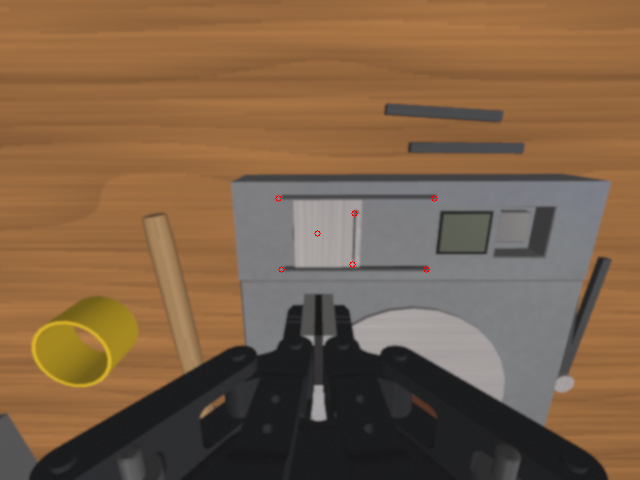

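The wrist overlay matches: the guides fall on their markers at (280,198), (434,198), (428,269) and (281,270). The rib is at (354,240), about 6 mm ajar. The copper collar is hidden behind the gripper, and the square well at (525,232) is well away. I'm descending on the -y side of the rib.

>>> {"method": "servo_tool", "body": {
  "deltas": [
    {"x": 0,"y": -6,"z": -40,"rx": 0,"ry": 0,"rz": 0,"gripper": -1},
    {"x": 0,"y": -6,"z": -80,"rx": 0,"ry": 0,"rz": 0,"gripper": -1},
    {"x": 0,"y": -6,"z": -110,"rx": 0,"ry": 0,"rz": 0,"gripper": -1},
    {"x": 0,"y": -6,"z": -125,"rx": 0,"ry": 0,"rz": 0,"gripper": -1},
    {"x": 0,"y": -6,"z": -131,"rx": 0,"ry": 0,"rz": 0,"gripper": -1},
    {"x": 0,"y": -6,"z": -131,"rx": 0,"ry": 0,"rz": 0,"gripper": -1}
  ],
  "newtons": 40
}}

```text
clock: 3.65
eef_pos: [528.4, -22.8, 70.3]
tcp_rot: [3.142, -0.0, 3.137]
contact_force: [-0.4, 0.5, 0.1]
opening: 0.001
grasp_force: 0.0
```

>>> {"method": "servo_tool", "body": {
  "deltas": [
    {"x": 0,"y": 10,"z": 0,"rx": 0,"ry": 0,"rz": 0,"gripper": -1},
    {"x": 0,"y": 18,"z": 0,"rx": 0,"ry": 0,"rz": 0,"gripper": -1},
    {"x": 0,"y": 26,"z": 0,"rx": 0,"ry": 0,"rz": 0,"gripper": -1},
    {"x": 0,"y": 34,"z": 0,"rx": 0,"ry": 0,"rz": 0,"gripper": -1},
    {"x": 0,"y": 42,"z": 0,"rx": 0,"ry": 0,"rz": 0,"gripper": -1},
    {"x": 0,"y": 50,"z": 0,"rx": 0,"ry": 0,"rz": 0,"gripper": -1},
    {"x": 0,"y": 57,"z": 0,"rx": 0,"ry": 0,"rz": 0,"gripper": -1},
    {"x": 0,"y": 63,"z": 0,"rx": 0,"ry": 0,"rz": 0,"gripper": -1},
    {"x": 0,"y": 67,"z": 0,"rx": 0,"ry": 0,"rz": 0,"gripper": -1},
    {"x": 0,"y": 70,"z": 0,"rx": 0,"ry": 0,"rz": 0,"gripper": -1}
  ],
  "newtons": 40
}}

```text
clock: 4.65
eef_pos: [528.3, 47.1, 70.2]
tcp_rot: [-3.142, -0.0, 3.136]
contact_force: [1.2, -1.5, 2.4]
opening: 0.001
grasp_force: 1.2
```

>>> {"method": "servo_tool", "body": {
  "deltas": [
    {"x": 0,"y": 3,"z": 0,"rx": 0,"ry": 0,"rz": 0,"gripper": -1},
    {"x": 0,"y": 5,"z": 0,"rx": 0,"ry": 0,"rz": 0,"gripper": -1},
    {"x": 0,"y": 7,"z": 0,"rx": 0,"ry": 0,"rz": 0,"gripper": -1},
    {"x": 0,"y": 8,"z": 0,"rx": 0,"ry": 0,"rz": 0,"gripper": -1},
    {"x": 0,"y": 8,"z": 0,"rx": 0,"ry": 0,"rz": 0,"gripper": -1}
  ],
  "newtons": 40
}}

```text
clock: 5.15
eef_pos: [528.2, 54.8, 70.2]
tcp_rot: [3.142, -0.0, 3.136]
contact_force: [1.3, -1.1, 1.3]
opening: 0.001
grasp_force: 0.6
```

>>> {"method": "servo_tool", "body": {
  "deltas": [
    {"x": 0,"y": 2,"z": 0,"rx": 0,"ry": 0,"rz": 0,"gripper": -1},
    {"x": 0,"y": 3,"z": 0,"rx": 0,"ry": 0,"rz": 0,"gripper": -1},
    {"x": 0,"y": 4,"z": 0,"rx": 0,"ry": 0,"rz": 0,"gripper": -1}
  ],
  "newtons": 40
}}

```text
clock: 5.45
eef_pos: [528.2, 58.8, 70.2]
tcp_rot: [-3.142, -0.0, 3.136]
contact_force: [1.1, -0.9, 1.4]
opening: 0.004
grasp_force: 0.9
```

```bash
cat > top.py <<'E'
import sys
from rig import r
from h import *
t=r.camera_params("top");r.grab_frame("top");v=np.load("s.npy")
for n in("shutter_rib","tare_key_top","collar_mid"): print(n,[([round(a) for a in d["box"]],round(d["conf"],2)) for d in r.recognise(n,"top")])
for o in(0,20,55,60,65): print(o,proj(t,tow(v,[[-115,-61+o,79],[-115,-85+58/2+o,64],[-115,-85-29+o,64]])).round(1).tolist())
E
python3 top.py
```

```text
shutter_rib [([292, 330, 45, 5], 0.3)]
tare_key_top []
collar_mid [([467, 187, 54, 49], 0.89), ([281, 142, 46, 52], 0.65)]
0 [[356.3, 278.3], [353.2, 278.7], [384.2, 278.0]]
20 [[345.4, 278.6], [342.5, 279.0], [373.5, 278.2]]
55 [[326.4, 279.1], [323.8, 279.4], [354.8, 278.7]]
60 [[323.6, 279.1], [321.1, 279.5], [352.1, 278.7]]
65 [[320.9, 279.2], [318.5, 279.6], [349.4, 278.8]]
```

>>> {"method": "servo_tool", "body": {
  "deltas": [
    {"x": 0,"y": 1,"z": 0,"rx": 0,"ry": 0,"rz": 0,"gripper": -1},
    {"x": 0,"y": 2,"z": 0,"rx": 0,"ry": 0,"rz": 0,"gripper": -1},
    {"x": 0,"y": 3,"z": 0,"rx": 0,"ry": 0,"rz": 0,"gripper": -1},
    {"x": 0,"y": 3,"z": 0,"rx": 0,"ry": 0,"rz": 0,"gripper": -1}
  ],
  "newtons": 40
}}

```text
clock: 6.05
eef_pos: [528.3, 59.8, 70.2]
tcp_rot: [-3.139, -0.0, 3.137]
contact_force: [1.8, -14.6, 0.6]
opening: 0.002
grasp_force: 6.9
```

```bash
python3 look.py pics/w3.png 65; python3 - <<'E'
import cv2
a=cv2.imread("pics/w3.png")[100:400,160:560];cv2.imwrite("pics/w3c.png",cv2.resize(a,(800,600)))
E
```

```text
6.05 [528.26928033  59.82934498  70.15237859] [-3.13857046e+00 -3.09223695e-04  3.13713473e+00] [  1.84405057 -14.62882349   0.58713123] 0.0018307757582901921
[([230.9, 251.2, 128.6, 105.5], 0.66), ([157.0, 260.7, 60.5, 54.5], 0.41), ([155.9, 256.1, 60.5, 61.2], 0.66)]
[108. 365.]
[357. 365.]
[361. 249.]
[ 81. 249.]
[344. 281.]
[341. 367.]
[165. 305.]
```

View pics/w3c.png

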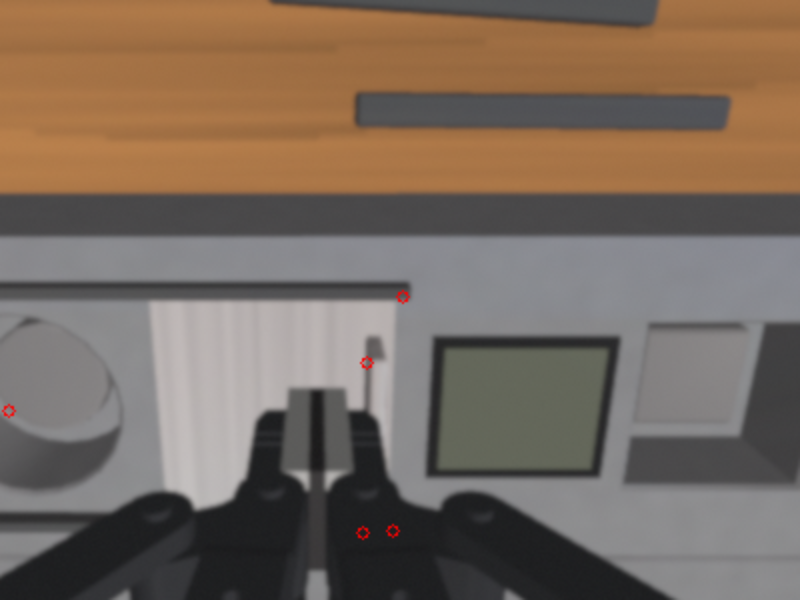

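The force rose to 15 N, so the shutter is at its stop. The rib is at crop (368,365), right on the 65 mm prediction. The round well at crop (40,400) is uncovered, and its grey key is visible. I'm moving back over the well.

>>> {"method": "servo_tool", "body": {
  "deltas": [
    {"x": 0,"y": -12,"z": 0,"rx": 0,"ry": 0,"rz": 0,"gripper": -1},
    {"x": 0,"y": -35,"z": 3,"rx": 0,"ry": 0,"rz": 0,"gripper": -1},
    {"x": 0,"y": -60,"z": 3,"rx": 0,"ry": 0,"rz": 0,"gripper": -1},
    {"x": 0,"y": -74,"z": 3,"rx": 0,"ry": 0,"rz": 0,"gripper": -1},
    {"x": 0,"y": -78,"z": 3,"rx": 0,"ry": 0,"rz": 0,"gripper": -1},
    {"x": 0,"y": -78,"z": 3,"rx": 0,"ry": 0,"rz": 0,"gripper": -1},
    {"x": 0,"y": -78,"z": 0,"rx": 0,"ry": 0,"rz": 0,"gripper": -1}
  ],
  "newtons": 40
}}

```text
clock: 6.9
eef_pos: [528.6, -15.7, 70.4]
tcp_rot: [3.141, 0.0, 3.136]
contact_force: [0.3, -0.2, -0.3]
opening: 0.001
grasp_force: 0.0
```

```bash
python3 look.py pics/w4.png 65
```

```text
6.9 [528.60017199 -15.72778325  70.40251099] [3.14130940e+00 4.59038145e-04 3.13569830e+00] [ 0.28930518 -0.23539406 -0.29660972] 0.0005309760098541917
[([385.3, 250.8, 140.7, 112.9], 0.92), ([287.4, 254.6, 62.4, 49.1], 0.9), ([622.5, 262.8, 17.5, 48.4], 0.43)]
[252. 364.]
[501. 363.]
[525. 247.]
[244. 247.]
[519. 279.]
[501. 365.]
[313. 304.]
```

View pics/w4.png

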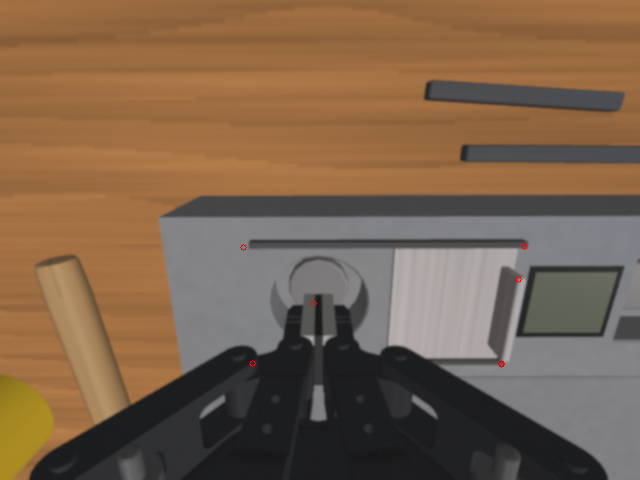

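The shutter is fully open. The fingertip at (318,300) is centred over the round well, which spans columns 272–367. I'm pressing now.

>>> {"method": "servo_tool", "body": {
  "deltas": [
    {"x": 0,"y": 0,"z": -8,"rx": 0,"ry": 0,"rz": 0,"gripper": -1},
    {"x": 0,"y": 0,"z": -16,"rx": 0,"ry": 0,"rz": 0,"gripper": -1},
    {"x": 0,"y": 0,"z": -22,"rx": 0,"ry": 0,"rz": 0,"gripper": -1},
    {"x": 0,"y": 0,"z": -26,"rx": 0,"ry": 0,"rz": 0,"gripper": -1},
    {"x": 0,"y": 0,"z": -29,"rx": 0,"ry": 0,"rz": 0,"gripper": -1},
    {"x": 0,"y": 0,"z": -31,"rx": 0,"ry": 0,"rz": 0,"gripper": -1},
    {"x": 0,"y": 0,"z": -32,"rx": 0,"ry": 0,"rz": 0,"gripper": -1},
    {"x": 0,"y": 0,"z": -32,"rx": 0,"ry": 0,"rz": 0,"gripper": -1}
  ],
  "newtons": 40
}}

```text
clock: 7.85
eef_pos: [528.1, -16.3, 38.3]
tcp_rot: [3.142, -0.001, 3.136]
contact_force: [-2.2, 1.1, 2.9]
opening: -0.001
grasp_force: 1.6
```

>>> {"method": "servo_tool", "body": {
  "deltas": [
    {"x": 0,"y": 0,"z": -1,"rx": 0,"ry": 0,"rz": 0,"gripper": -1},
    {"x": 0,"y": 0,"z": -2,"rx": 0,"ry": 0,"rz": 0,"gripper": -1},
    {"x": 0,"y": 0,"z": -2.5,"rx": 0,"ry": 0,"rz": 0,"gripper": -1},
    {"x": 0,"y": 0,"z": -2.5,"rx": 0,"ry": 0,"rz": 0,"gripper": -1},
    {"x": 0,"y": 0,"z": -2.5,"rx": 0,"ry": 0,"rz": 0,"gripper": -1}
  ],
  "newtons": 40
}}

```text
clock: 8.35
eef_pos: [528.3, -16.3, 36.8]
tcp_rot: [-3.142, 0.0, 3.136]
contact_force: [-6.8, -0.0, 17.2]
opening: -0.0
grasp_force: 8.5
```

The key bottomed at 17 N with the tip at z 36.8. I'm lifting and crossing over the rib to its +y side.

>>> {"method": "servo_tool", "body": {
  "deltas": [
    {"x": 0,"y": 0,"z": 5,"rx": 0,"ry": 0,"rz": 0,"gripper": -1},
    {"x": 0,"y": 0,"z": 20,"rx": 0,"ry": 0,"rz": 0,"gripper": -1},
    {"x": 0,"y": 0,"z": 45,"rx": 0,"ry": 0,"rz": 0,"gripper": -1},
    {"x": 0,"y": 0,"z": 70,"rx": 0,"ry": 0,"rz": 0,"gripper": -1},
    {"x": 0,"y": 20,"z": 75,"rx": 0,"ry": 0,"rz": 0,"gripper": -1},
    {"x": 0,"y": 55,"z": 75,"rx": 0,"ry": 0,"rz": 0,"gripper": -1},
    {"x": 0,"y": 90,"z": 75,"rx": 0,"ry": 0,"rz": 0,"gripper": -1},
    {"x": 0,"y": 110,"z": 75,"rx": 0,"ry": 0,"rz": 0,"gripper": -1},
    {"x": 0,"y": 115,"z": 75,"rx": 0,"ry": 0,"rz": 0,"gripper": -1},
    {"x": 0,"y": 115,"z": 75,"rx": 0,"ry": 0,"rz": 0,"gripper": -1}
  ],
  "newtons": 40
}}

```text
clock: 9.35
eef_pos: [528.7, 99.2, 110.8]
tcp_rot: [-3.142, 0.001, 3.137]
contact_force: [0.4, 0.3, 0.4]
opening: 0.0
grasp_force: 0.0
```

>>> {"method": "servo_tool", "body": {
  "deltas": [
    {"x": 0,"y": 0,"z": -15,"rx": 0,"ry": 0,"rz": 0,"gripper": -1},
    {"x": 0,"y": 0,"z": -30,"rx": 0,"ry": 0,"rz": 0,"gripper": -1},
    {"x": 0,"y": 0,"z": -38,"rx": 0,"ry": 0,"rz": 0,"gripper": -1},
    {"x": 0,"y": 0,"z": -40,"rx": 0,"ry": 0,"rz": 0,"gripper": -1},
    {"x": 0,"y": 0,"z": -40,"rx": 0,"ry": 0,"rz": 0,"gripper": -1}
  ],
  "newtons": 40
}}

```text
clock: 9.85
eef_pos: [528.4, 98.2, 70.7]
tcp_rot: [-3.141, -0.0, 3.135]
contact_force: [-0.3, -0.3, -0.1]
opening: -0.002
grasp_force: 0.0
```

>>> {"method": "servo_tool", "body": {
  "deltas": [
    {"x": 0,"y": -8,"z": 0,"rx": 0,"ry": 0,"rz": 0,"gripper": -1},
    {"x": 0,"y": -16,"z": 0,"rx": 0,"ry": 0,"rz": 0,"gripper": -1},
    {"x": 0,"y": -24,"z": 0,"rx": 0,"ry": 0,"rz": 0,"gripper": -1},
    {"x": 0,"y": -32,"z": 0,"rx": 0,"ry": 0,"rz": 0,"gripper": -1},
    {"x": 0,"y": -40,"z": 0,"rx": 0,"ry": 0,"rz": 0,"gripper": -1},
    {"x": 0,"y": -48,"z": 0,"rx": 0,"ry": 0,"rz": 0,"gripper": -1},
    {"x": 0,"y": -56,"z": 0,"rx": 0,"ry": 0,"rz": 0,"gripper": -1},
    {"x": 0,"y": -63,"z": 0,"rx": 0,"ry": 0,"rz": 0,"gripper": -1},
    {"x": 0,"y": -69,"z": 0,"rx": 0,"ry": 0,"rz": 0,"gripper": -1},
    {"x": 0,"y": -72,"z": 0,"rx": 0,"ry": 0,"rz": 0,"gripper": -1}
  ],
  "newtons": 40
}}

```text
clock: 10.85
eef_pos: [528.5, 26.1, 70.8]
tcp_rot: [-3.142, 0.0, 3.135]
contact_force: [0.4, 1.8, 2.3]
opening: 0.004
grasp_force: 1.2
```

>>> {"method": "servo_tool", "body": {
  "deltas": [
    {"x": 0,"y": -2,"z": 0,"rx": 0,"ry": 0,"rz": 0,"gripper": -1},
    {"x": 0,"y": -3.5,"z": 0,"rx": 0,"ry": 0,"rz": 0,"gripper": -1},
    {"x": 0,"y": -5,"z": 0,"rx": 0,"ry": 0,"rz": 0,"gripper": -1},
    {"x": 0,"y": -6,"z": 0,"rx": 0,"ry": 0,"rz": 0,"gripper": -1},
    {"x": 0,"y": -6,"z": 0,"rx": 0,"ry": 0,"rz": 0,"gripper": -1}
  ],
  "newtons": 40
}}

```text
clock: 11.35
eef_pos: [528.4, 21.8, 70.8]
tcp_rot: [3.14, 0.0, 3.135]
contact_force: [1.3, 8.8, 3.3]
opening: -0.002
grasp_force: 4.5
```

>>> {"method": "servo_tool", "body": {
  "deltas": [
    {"x": 0,"y": -1,"z": 0,"rx": 0,"ry": 0,"rz": 0,"gripper": -1},
    {"x": 0,"y": -1,"z": 0,"rx": 0,"ry": 0,"rz": 0,"gripper": -1},
    {"x": 0,"y": -1,"z": 0,"rx": 0,"ry": 0,"rz": 0,"gripper": -1}
  ],
  "newtons": 40
}}

```text
clock: 11.65
eef_pos: [528.5, 21.5, 70.9]
tcp_rot: [3.139, 0.0, 3.135]
contact_force: [1.3, 13.9, 3.3]
opening: -0.001
grasp_force: 6.7
```

>>> {"method": "servo_tool", "body": {
  "deltas": [
    {"x": 0,"y": 10,"z": 0,"rx": 0,"ry": 0,"rz": 0,"gripper": -1},
    {"x": 0,"y": 12,"z": 15,"rx": 0,"ry": 0,"rz": 0,"gripper": -1},
    {"x": 0,"y": 12,"z": 50,"rx": 0,"ry": 0,"rz": 0,"gripper": -1},
    {"x": 0,"y": 0,"z": 95,"rx": 0,"ry": 0,"rz": 0,"gripper": -1},
    {"x": 0,"y": -20,"z": 130,"rx": 0,"ry": 0,"rz": 0,"gripper": -1},
    {"x": 0,"y": -36,"z": 130,"rx": 0,"ry": 0,"rz": 0,"gripper": -1},
    {"x": 0,"y": -36,"z": 130,"rx": 0,"ry": 0,"rz": 0,"gripper": -1},
    {"x": 0,"y": -36,"z": 130,"rx": 0,"ry": 0,"rz": 0,"gripper": -1}
  ],
  "newtons": 40
}}

```text
clock: 12.45
eef_pos: [527.6, -16.2, 200.1]
tcp_rot: [-3.142, -0.002, 3.135]
contact_force: [-0.6, 0.9, -0.7]
opening: 0.003
grasp_force: 0.0
```

```bash
python3 look.py pics/w5.png 0
```

```text
12.45 [527.57977408 -16.19210417 200.10121444] [-3.14158255e+00 -1.60890192e-03  3.13499895e+00] [-0.55419021  0.89967929 -0.67152068] 0.0026172518860659846
[([280.4, 202.4, 76.9, 68.3], 0.67)]
[280. 271.]
[426. 270.]
[433. 199.]
[277. 200.]
[346. 215.]
[344. 266.]
[316. 235.]
```

View pics/w5.png

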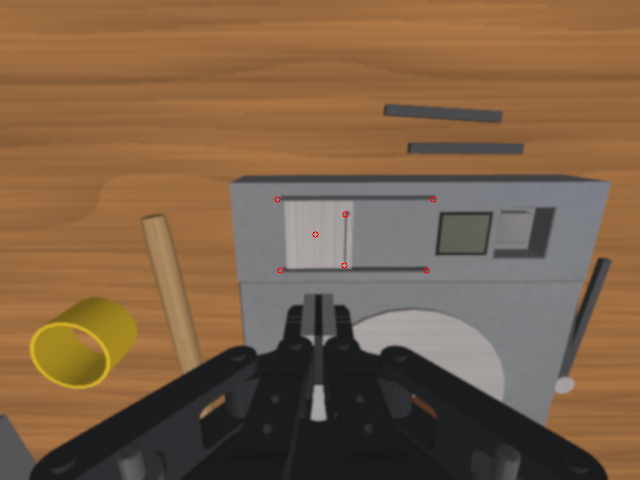

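The shutter is closed: the rib at (345,240) sits on the 0 mm prediction. The punches and hammer look unchanged, and the arm is touching nothing.

```bash
python3 -c "
from rig import r
print(r.sign_off())"
```

```text
the job is handed in; nothing more can be done
None
```

I pushed the shutter fully open, pressed the tare key to its stop and let it back up, closed the shutter again, and handed the job in at about 12.5 s with the arm clear of everything; the hand-in returned no verdict.

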